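# Build the sieve stack on the shaker

### The job

Get the sieve set ready for sorting the next insect sample: build it up on the shaker one piece at a time from the bottom, first the catch pan in the shaker's socket, then the fine sieve, then the coarse sieve, and last the lid, each fully seated in the one below. Leave the jar, the dish and the vial standing where they are.

Things in the scene. Friction and masses are not known exactly. Their poses are not given: they have to be found in the camera images.
- catch_pan: Catch pan, tallest open piece: round cup, closed plain floor, no mesh. Steel, 56 mm outer diameter, wall 3 mm, rim 50 mm inside. Stands on a bevelled spigot (46 mm diameter, 6 mm long) that fits in the rim below with 2 mm play until the shoulder above it rests on that rim. 60 mm high, 160 g. Origin: centre of the underside, z up. Seated: origin 46 mm above the shaker's.
- fine_sieve: Fine sieve, lowest open piece: ring with a close, almost shut mesh across it, 20 mm up. Steel, 56 mm outer diameter, wall 3 mm, rim 50 mm inside. Stands on a bevelled spigot (46 mm diameter, 6 mm long) that fits in the rim below with 2 mm play until the shoulder above it rests on that rim. 34 mm high, 100 g. Origin: centre of the underside, z up. Seated: origin 54 mm above the pan's.
- coarse_sieve: Coarse sieve, of middle height: ring with an open wire grid, 5 wires each way 11.5 mm apart, 20 mm up. Steel, 56 mm outer diameter, wall 3 mm, rim 50 mm inside. Stands on a bevelled spigot (46 mm diameter, 6 mm long) that fits in the rim below with 2 mm play until the shoulder above it rests on that rim. 46 mm high, 130 g. Origin: centre of the underside, z up. Seated: origin 28 mm above the fine sieve's.
- sieve_lid: Lid: closed steel disc, 56 mm diameter, from 6 to 10 mm height, with a 46 mm spigot (6 mm long, bevelled) underneath that fits in the coarse sieve's rim; upright round black knob to hold it by, 18 to 20 mm thick, from 10 to 38 mm height. 90 g. Origin: centre of the underside, z up. Seated: origin 40 mm above the coarse sieve's.
- shaker: Sieve shaker, fixed: round white base, 110 mm diameter to 35 mm height, black turntable of 80 mm diameter to 45 mm, on it the socket: an aluminium ring, 60 mm outer and 50 mm inner diameter, 45 to 52 mm height. The pan's spigot goes in the ring, its shoulder rests on it. Origin: centre of the underside, on the table, z up.
- jar: Bystander: closed glass jar with a green screw cap, 58 mm diameter, 66 mm high, loose. Origin: centre of its underside.
- petri_dish: Bystander: flat glass dish with specimens, 90 mm diameter, 15 mm high, loose. Origin: centre of its underside.
- vial: Bystander: small amber vial with a white stopper, 27 mm diameter, 54 mm high, loose and easily knocked over. Origin: centre of its underside.

How it is judged:
On the way, in this order (a step that is already met when the one before it is completed fails the run):
1. the catch pan is seated in the shaker's socket (horizontal distance between catch_pan and shaker below 0.004 m and z of catch_pan in the frame of shaker between 0.043 and 0.049 m and angle between catch_pan's own z axis and vertical below 0.06 rad), for 0.2 s.
2. the fine sieve is seated on the catch pan (all of step 1 and horizontal distance between fine_sieve and catch_pan below 0.004 m and z of fine_sieve in the frame of catch_pan between 0.051 and 0.057 m and angle between fine_sieve's own z axis and vertical below 0.06 rad), for 0.2 s.
3. the coarse sieve is seated on the fine sieve (all of step 2 and horizontal distance between coarse_sieve and fine_sieve below 0.004 m and z of coarse_sieve in the frame of fine_sieve between 0.025 and 0.031 m and angle between coarse_sieve's own z axis and vertical below 0.06 rad), for 0.2 s.
4. the lid is seated on the coarse sieve (all of step 3 and horizontal distance between sieve_lid and coarse_sieve below 0.004 m and z of sieve_lid in the frame of coarse_sieve between 0.037 and 0.043 m and angle between sieve_lid's own z axis and vertical below 0.06 rad), for 0.2 s.
At the end, for the whole second after the job is handed in: Catch pan, fine sieve, coarse sieve and lid stand on the shaker in that order from the bottom, each within 4 mm of the axis of the piece below, within 3 mm of its seated height and upright within 0.06 rad, and all are at rest (all of step 4 and linear speed of each of catch_pan, fine_sieve, coarse_sieve, sieve_lid below 0.02 m/s); the robot touches nothing.
It fails at once if the jar, the dish or the vial is moved by more than 20 mm or tipped over (distance of any of jar, petri_dish, vial from where it was at the start of the episode above 0.02 m or angle between any of jar, petri_dish, vial's own z axis and vertical above 0.5 rad).
It also fails if it takes over 106 s, if anything falls off the work surface, if the arm or the gripper's body presses on something with over 40 N, if the wrist force passes 120 N, or if a joint passes its speed limit or range.

### The arm

A 6-joint arm with a two-finger parallel gripper is mounted at the origin on the work surface. World frame = base frame: x ahead of the robot, y to its left, z up, the work surface at z = 0. Lengths are in m, angles in rad, forces in N, time in s.
With the tool pointing down it reaches from about 0.3 to 0.875 m from the base axis. Payload 6.4 kg.
Tool frame: the origin (TCP) lies midway between the tips of the shut fingers; the grasp point (between the pads) lies 19 mm behind it; z points along the fingers, y is the line along which they close (so a half turn about z gives the same grasp; the last joint's range is limited). The gripper opens to 85 mm and grips with 20 to 120 N. Pads are 22 mm wide; open, the fingers measure 114 mm over their backs; the gripper's body (76 mm by 85 mm) begins 54 mm behind the grasp point. The pads swing forward as they close: fully open they stand 13 mm farther back than shut.
Start: joints at [-1.373, 0.181, 1.607, -0, 1.354, -0.206], TCP at [0.226, -0.529, 0.231] pointing down, gripper open.
Joint ranges: [-2.99, 2.99], [-0.89, 2.07], [0.3, 2.58], [-1.14, 4.28], [0, 2.63], [-3.12, 3.12]. Speed limits (rad/s): [2.57, 2.57, 3.01, 3.14, 3.14, 3.14].

### API

Orientations are given as a unit quaternion [w, x, y, z].
In Python, from bench import status, camera, ctrl gives the robot as it stands. The module is installed in compiled form; this text tells all that it offers.
- The arm moves only by the shell command python3 -m handwheel 'ROWS'. ROWS is JSON, a list that holds one entry, the list of rows, each a list of 7 numbers: the opening, from -1 (shut) to 1 (fully open), then the shift along the tool's x, y, z in cm, then the turn, a rotation vector about the tool's x, y, z in degrees. A call has 1 to 10 rows; each row is the pose to reach, as a shift and turn from the pose commanded when the call began, along the tool's axes at that moment; what a row does not reach only later rows make up. A row lasts 1/8 s, in which the tool goes at most 62.5 mm and 10.7 degrees, less where a joint would pass 70% of its speed; a pose out of reach is approached as far as the arm can. A call with a gripper value outside its range is refused whole. The fingers move at their own pace and stop on an object; the grip force is fixed at half the most. Time passes only in rows, so rows that repeat a pose let the fingers close. It gives the time, the measured TCP pose, the force, the opening and the grip force at its end, in the units of the state.
- status.get_obs(): the state, without advancing time (a new reading comes with each control period).
- camera(name): name is "scene" or "side" or "wrist"; returns a dict with "frame" (480x640x3 uint8, blue, green, red), "depth" (480x640 float32, m along the optical axis (not along the pixel's ray), 0 where there is no reading), "fx", "fy", "cx", "cy" (pixels), "dist" ([k1, k2, p1, p2, k3] as OpenCV has them; the pictures are not rectified), "extrinsics" (4x4, takes a point from camera to world coordinates); the wrist camera has in their place "hand_eye" (4x4, takes a point from camera to tool coordinates, whose origin is the TCP and whose axes are the flange's). Camera axes: x right, y down, z forward; pixel columns grow to the right and rows downward; lengths in m; the calibration is good to about 2 mm. A picture is of the moment at which its call begins: read the wrist's pose just before it.
- ctrl.hand_in(): hands the job in; it is judged then, once.
The state is a dict: "time_s": time; "q": joint angles; "dq": joint speeds; "joint_efforts": joint torques, N m; "eef_pos": TCP position; "eef_rot": TCP orientation; "wrist_force": force on the tool from outside, world axes, zero at the start; "torque": the same for the moment, N m; "opening": opening from 0.0 (shut) to 1.0 (fully open); "grasp_force": force on a finger pad.
Only numpy, scipy, OpenCV 4.12 (cv2) and the standard library are available. Lean on these libraries where they do the work, as an engineer would, in place of code of your own. Each camera call takes 0.05 s, during which the arm holds its last target. There are 200 camera calls.

## Working session

There is one attempt and no reset: what is moved stays moved. The work goes in short steps, Python scripts to look and compute and a shell command to move; the robot and the scene stay as the last step left them, time stands still between calls to the robot, and variables do not carry over. Pictures are saved under pics/ and viewed, at most 14 in all, crops included, and the job is handed in when it is done.

```bash
mkdir -p pics; cat > h.py <<'E'
import numpy as np, cv2
from bench import status, camera, ctrl
from scipy.spatial.transform import Rotation as R
def T_tool():
    s=status.get_obs(); q=s["eef_rot"]; T=np.eye(4)
    T[:3,:3]=R.from_quat([q[1],q[2],q[3],q[0]]).as_matrix(); T[:3,3]=s["eef_pos"]; return T
def snap(n):
    T=T_tool(); c=camera(n)
    c["E"]=np.array(c["extrinsics"]) if "extrinsics" in c else T@np.array(c["hand_eye"])
    c["K"]=np.array([[c["fx"],0,c["cx"]],[0,c["fy"],c["cy"]],[0,0,1]]); c["d"]=np.array(c["dist"],float); return c
def rays(c,uv):
    p=cv2.undistortPoints(np.array(uv,float).reshape(-1,1,2),c["K"],c["d"]).reshape(-1,2)
    return np.c_[p,np.ones(len(p))]
def plane(c,uv,z):
    r=rays(c,uv)@c["E"][:3,:3].T; o=c["E"][:3,3]
    return o+r*((z-o[2])/r[:,2])[:,None]
def cloud(c):
    v,u=np.mgrid[:480,:640]; r=rays(c,np.c_[u.ravel(),v.ravel()])
    P=(r*c["depth"].reshape(-1,1))@c["E"][:3,:3].T+c["E"][:3,3]
    P[c["depth"].ravel()<=0]=np.nan; return P.reshape(480,640,3)
E
python3 - <<'E'
from h import *
for n in ("scene","side","wrist"):
    c=snap(n); cv2.imwrite(f"pics/{n}0.png",c["frame"]); np.save(f"{n}0.npy",cloud(c)); print(n,c["E"].round(3).tolist())
print(status.get_obs())
E
```

```text
scene [[0.288, 0.584, -0.759, 1.194], [0.958, -0.179, 0.226, -0.21], [-0.003, -0.792, -0.611, 0.558], [0.0, 0.0, 0.0, 1.0]]
side [[-0.936, -0.218, 0.275, 0.288], [-0.351, 0.579, -0.736, 0.659], [0.001, -0.786, -0.619, 0.627], [0.0, 0.0, 0.0, 1.0]]
wrist [[0.394, -0.871, -0.294, 0.302], [-0.919, -0.373, -0.124, -0.495], [-0.002, 0.319, -0.948, 0.374], [0.0, 0.0, 0.0, 1.0]]
{'time_s': 0.15, 'q': array([-1.37330017e+00,  1.81376255e-01,  1.60776673e+00,  1.65171634e-05,
        1.35380534e+00, -2.06306470e-01]), 'dq': array([ 0.00099823, -0.00127414, -0.00336185, -0.00032212,  0.00038138,
        0.00145579]), 'joint_efforts': array([-4.29526863e-04, -4.45260000e+01, -3.51691031e+01, -3.62963447e-04,
        5.83848974e-03,  1.15905078e-06]), 'eef_pos': array([ 0.22586145, -0.52832807,  0.23059341]), 'eef_rot': array([-6.77793332e-04,  9.79687207e-01,  2.00530590e-01,  1.10495918e-05]), 'wrist_force': array([ 0.03031077, -0.27266312, -0.04940409]), 'torque': array([ 0.0048179 , -0.04791176, -0.03500857]), 'grasp_force': 0.0, 'opening': 0.9942075510060631}
```

View pics/scene0.png

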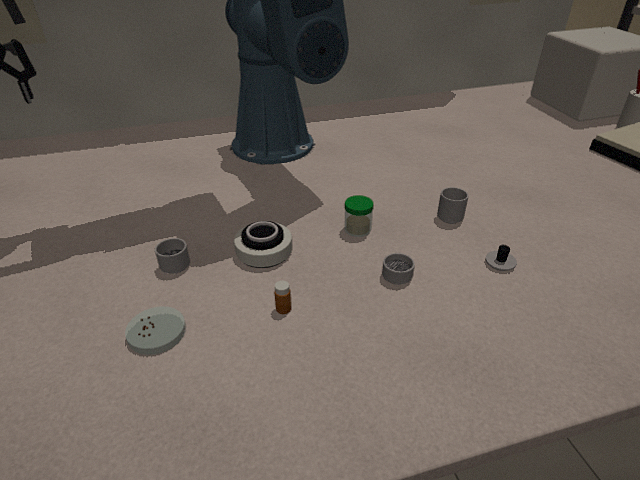

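View pics/side0.png

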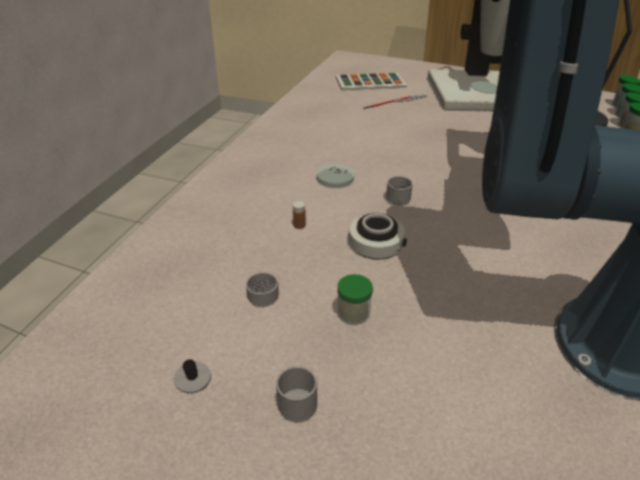

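The scene view shows the pan at (452,205), a sieve at (398,268), a sieve at (172,255), the lid at (502,260), the shaker at (263,243), the jar at (358,215), the vial at (283,298) and the dish at (155,332). The side view agrees. Next: rim heights and centres from depth in both views.

```bash
python3 - <<'E'
from h import *
B={"scene":dict(pan=(432,182,472,230),sA=(378,248,418,290),sB=(152,232,194,278),lid=(482,240,520,276),shaker=(228,215,298,272),jar=(340,192,378,240),vial=(270,278,296,318),dish=(122,304,190,360)),
"side":dict(pan=(272,364,322,424),sA=(242,268,284,310),sB=(382,172,416,208),lid=(170,356,216,396),shaker=(344,206,404,260),jar=(334,272,376,326),vial=(288,198,310,232),dish=(312,160,358,190))}
for n in B:
  P=np.load(n+"0.npy")
  for k,(a,b,c,d) in B[n].items():
    Q=P[b:d,a:c].reshape(-1,3); Q=Q[np.isfinite(Q[:,2])&(Q[:,2]>.006)]
    h=np.percentile(Q[:,2],97); t=Q[Q[:,2]>h-.006]
    (cx,cy),r=cv2.minEnclosingCircle(t[:,:2].astype(np.float32))
    print(n,k,"top",h.round(4),"circ",round(cx,4),round(cy,4),round(2*r,4),len(t))
E
```

```text
scene pan top 0.0579 circ 0.4668 0.2876 0.0647 183
scene sA top 0.0324 circ 0.6099 0.1019 0.0583 232
scene sB top 0.0446 circ 0.4623 -0.2828 0.0587 233
scene lid top 0.0364 circ 0.6314 0.299 0.0216 75
scene shaker top 0.0501 circ 0.4682 -0.1148 0.0787 329
scene jar top 0.0651 circ 0.4494 0.0852 0.0611 404
scene vial top 0.0532 circ 0.631 -0.1134 0.0265 146
scene dish top 0.0152 circ 0.6235 -0.3187 0.0926 1978
side pan top 0.0588 circ 0.4659 0.2884 0.0569 393
side sA top 0.0331 circ 0.6101 0.1027 0.059 242
side sB top 0.044 circ 0.4608 -0.2815 0.0626 153
side lid top 0.0367 circ 0.6314 0.3017 0.0211 137
side shaker top 0.0506 circ 0.4676 -0.1116 0.0799 338
side jar top 0.0659 circ 0.4504 0.0863 0.0597 743
side vial top 0.0539 circ 0.6317 -0.112 0.0263 80
side dish top 0.0153 circ 0.6281 -0.3152 0.0959 609
```

Heights identify sA at (0.610, 0.102) as the fine sieve and sB at (0.462, -0.282) as the coarse one. First I'll go above the shaker with yaw squared up, and look from there.

```bash
python3 -m handwheel '[[[1,9,-7,0,0,0,8],[1,19,-14,0,0,0,16],[1,29,-21,0,0,0,23.2],[1,38.6,-28.8,0,0,0,23.2],[1,38.6,-28.8,0,0,0,23.2],[1,38.6,-28.8,0,0,0,23.2],[1,38.6,-28.8,0,0,0,23.2],[1,38.6,-28.8,0,0,0,23.2],[1,38.6,-28.8,0,0,0,23.2],[1,38.6,-28.8,0,0,0,23.2]]]'
cat >> h.py <<'E'
def near(c,lo,hi,xy,rad=.06):
    "circle of the top-layer points lo<z<hi near xy in this view"
    P=cloud(c).reshape(-1,3); m=(P[:,2]>lo)&(P[:,2]<hi)&(np.hypot(P[:,0]-xy[0],P[:,1]-xy[1])<rad); Q=P[m]
    (cx,cy),r=cv2.minEnclosingCircle(Q[:,:2].astype(np.float32)); 
    A=np.c_[2*Q[:,:2],np.ones(len(Q))]; s=np.linalg.lstsq(A,(Q[:,:2]**2).sum(1),rcond=None)[0]
    return dict(n=len(Q),enc=(round(cx,4),round(cy,4)),d=round(2*r,4),lsq=s[:2].round(4),z=np.median(Q[:,2]).round(4))
E
python3 - <<'E'
from h import *
c=snap("wrist"); cv2.imwrite("pics/w1.png",c["frame"]); print(T_tool().round(4))
print(near(c,.0485,.056,(.468,-.113),.036))
E
```

```text
time_s: 1.4
eef_pos: [0.4674, -0.1124, 0.231]
eef_rot: [0.0, 1.0, -0.0, -0.0]
wrist_force: [-0.2, 0.2, -0.6]
opening: 1.0
grasp_force: 0.0
[[ 1.000e+00 -1.700e-03 -6.000e-04  4.673e-01]
 [-1.700e-03 -1.000e+00 -2.000e-04 -1.129e-01]
 [-6.000e-04  2.000e-04 -1.000e+00  2.311e-01]
 [ 0.000e+00  0.000e+00  0.000e+00  1.000e+00]]
{'n': 912, 'enc': (0.4684, -0.1138), 'd': 0.0653, 'lsq': array([ 0.4663, -0.1129]), 'z': np.float64(0.0526)}
```

View pics/w1.png

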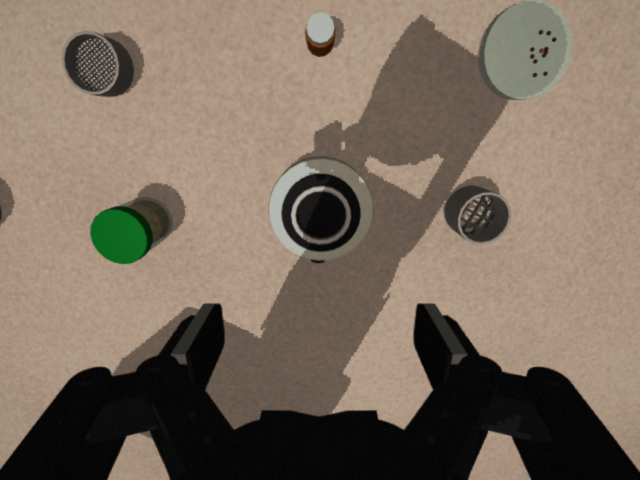

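The wrist view shows the socket ring at (321,215), the fine (mesh) sieve upper left, the coarse grid right, and pads at about (215,320) and (425,320). I'll refine the ring centre by ellipse, then go over the pan.

```bash
python3 - <<'E'
from h import *
im=cv2.imread("pics/w1.png"); g=cv2.cvtColor(im,cv2.COLOR_BGR2GRAY)
m=np.zeros_like(g); cv2.circle(m,(321,215),36,255,-1); m=cv2.bitwise_and((g>90).astype(np.uint8)*255,m)
c=snap("wrist")
cs,_=cv2.findContours(m,cv2.RETR_CCOMP,cv2.CHAIN_APPROX_NONE)
for k in cs:
    if len(k)>60:
        P=plane(c,k.reshape(-1,2),.052); A=np.c_[2*P[:,:2],np.ones(len(P))]; s=np.linalg.lstsq(A,(P[:,:2]**2).sum(1),rcond=None)[0]
        print(len(k),s[:2].round(4),"D",2*np.sqrt(s[2]+s[0]**2+s[1]**2).round(4))
E
python3 -m handwheel '[[[1,0,-6,0,0,0,0],[1,0,-12,0,0,0,0],[1,0,-18,0,0,0,0],[1,0,-24,0,0,0,0],[1,0,-30,0,0,0,0],[1,0,-36,0,0,0,0],[1,0,-40,0,0,0,0],[1,0,-40,0,0,0,0],[1,0,-40,0,0,0,0]]]'
python3 - <<'E'
from h import *
c=snap("wrist"); cv2.imwrite("pics/w2.png",c["frame"]); print(T_tool().round(4))
print(near(c,.055,.066,(.467,.288),.036)); print(near(c,.03,.042,(.632,.3),.02))
E
```

```text
164 [ 0.4664 -0.1131] D 0.0576
146 [ 0.4659 -0.1141] D 0.0516
time_s: 2.62
eef_pos: [0.4685, 0.2863, 0.231]
eef_rot: [0.0, 1.0, -0.001, -0.0]
wrist_force: [-0.4, -0.4, 0.5]
opening: 0.998
grasp_force: 0.0
[[ 1.000e+00 -3.100e-03 -3.000e-04  4.686e-01]
 [-3.100e-03 -1.000e+00 -6.000e-04  2.861e-01]
 [-3.000e-04  6.000e-04 -1.000e+00  2.311e-01]
 [ 0.000e+00  0.000e+00  0.000e+00  1.000e+00]]
{'n': 639, 'enc': (0.4659, 0.2889), 'd': 0.0559, 'lsq': array([0.4663, 0.2891]), 'z': np.float64(0.0606)}
{'n': 439, 'enc': (0.6313, 0.3034), 'd': 0.0203, 'lsq': array([0.6309, 0.3029]), 'z': np.float64(0.0387)}
```

View pics/w2.png

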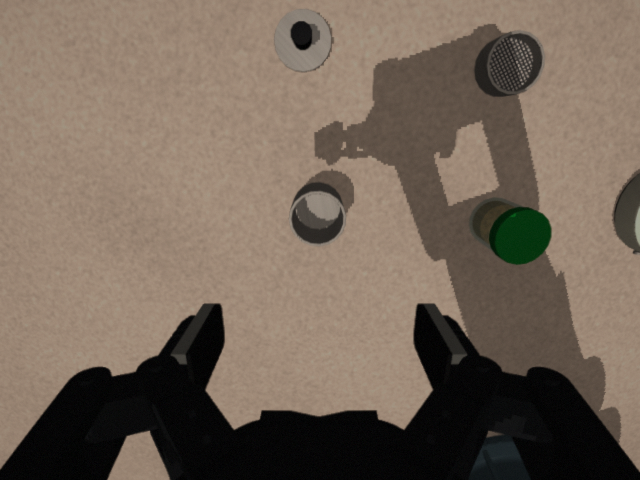

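Pan rim sits at about (318,217), measured (0.466, 0.289) at z 0.061 with diameter 56, which fits. Lid knob at (0.631, 0.303). Descending and gripping.

```bash
python3 -m handwheel '[[[1,-0.18,-0.15,5,0,0,0],[1,-0.18,-0.15,10,0,0,0],[1,-0.18,-0.15,15,0,0,0],[1,-0.18,-0.15,19,0,0,0],[1,-0.18,-0.15,20.5,0,0,0],[0,-0.18,-0.15,20.5,0,0,0],[-0.5,-0.18,-0.15,20.5,0,0,0],[-1,-0.18,-0.15,20.5,0,0,0],[-1,-0.18,-0.15,20.5,0,0,0],[-1,-0.18,-0.15,20.5,0,0,0]]]'
python3 -m handwheel '[[[-1,0,0,0,0,0,0],[-1,0,0,0,0,0,0],[-1,0,0,0,0,0,0]]]'
```

```text
time_s: 3.92
eef_pos: [0.4683, 0.2897, 0.0285]
eef_rot: [-0.0, 1.0, -0.0, 0.002]
wrist_force: [1.3, -1.9, 7.6]
opening: 0.63
grasp_force: 64.2
time_s: 4.3
eef_pos: [0.4683, 0.2897, 0.0285]
eef_rot: [-0.0, 1.0, -0.0, 0.002]
wrist_force: [0.2, -1.1, 6.8]
opening: 0.63
grasp_force: 64.2
```

```bash
python3 -m handwheel '[[[-1,0,0,-4,0,0,0],[-1,0,0,-9,0,0,0],[-1,0,0,-15,0,0,0],[-1,0,0,-15,0,0,0],[-1,0,8,-15,0,0,0],[-1,0,16,-15,0,0,0],[-1,0,24,-15,0,0,0],[-1,0,32,-15,0,0,0],[-1,0,40.2,-15,0,0,0],[-1,0,40.2,-15,0,0,0]]]'
python3 -m handwheel '[[[-1,0,0,0,0,0,0],[-1,0,0,0,0,0,0]]]'
python3 - <<'E'
from h import *
c=snap("wrist"); cv2.imwrite("pics/w3.png",c["frame"]); T=T_tool();print(T.round(4))
P=cloud(c).reshape(-1,3); L=(P-T[:3,3])@T[:3,:3]
m=(np.hypot(L[:,0],L[:,1])<.04)&(abs(L[:,2])<.08); Q=L[m]; print(m.sum(),np.histogram(Q[:,2],np.arange(-.06,.08,.01)))
print(near(c,.0485,.056,(.4665,-.1135),.036))
E
```

```text
time_s: 5.55
eef_pos: [0.465, -0.0873, 0.1755]
eef_rot: [-0.0, 1.0, -0.0, -0.0]
wrist_force: [0.7, 0.1, -1.6]
opening: 0.629
grasp_force: 64.7
time_s: 5.8
eef_pos: [0.4652, -0.0853, 0.1754]
eef_rot: [-0.001, 1.0, -0.001, -0.001]
wrist_force: [0.5, 0.5, -2.3]
opening: 0.635
grasp_force: 64.9
[[ 1.000e+00 -6.000e-04 -1.400e-03  4.653e-01]
 [-6.000e-04 -1.000e+00  1.100e-03 -8.460e-02]
 [-1.400e-03 -1.100e-03 -1.000e+00  1.755e-01]
 [ 0.000e+00  0.000e+00  0.000e+00  1.000e+00]]
29259 (array([1849, 1339, 4399, 4373, 3501, 2479, 1897, 3512,  100,    0,    0,
          0,    0,    0]), array([-6.00000000e-02, -5.00000000e-02, -4.00000000e-02, -3.00000000e-02,
       -2.00000000e-02, -1.00000000e-02,  1.38777878e-17,  1.00000000e-02,
        2.00000000e-02,  3.00000000e-02,  4.00000000e-02,  5.00000000e-02,
        6.00000000e-02,  7.00000000e-02,  8.00000000e-02]))
{'n': 1031, 'enc': (0.4664, -0.113), 'd': 0.06, 'lsq': array([ 0.4668, -0.1127]), 'z': np.float64(0.0526)}
```

View pics/w3.png

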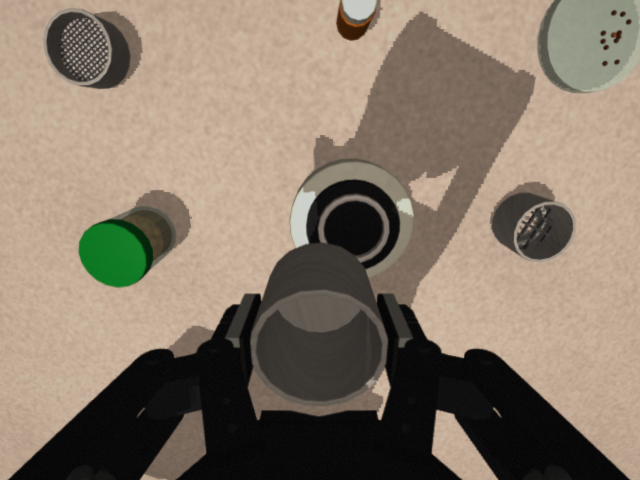

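The pan hangs upright at about (318,345), with the socket ring at (352,228) ahead. The move stopped short because of the speed limit. Measuring where the pan sits in the tool frame.

```bash
cat >> h.py <<'E'
def held(c,T,z0,z1,step=.008,r=.028,r1=.034,r0=.0):
    "circle fits (free and fixed radius) of slices of a held round piece, tool frame"
    from scipy.optimize import least_squares
    L=(cloud(c).reshape(-1,3)-T[:3,3])@T[:3,:3]
    rr=np.hypot(L[:,0],L[:,1])
    for a in np.arange(z0,z1,step):
        Q=L[(L[:,2]>=a)&(L[:,2]<a+step)&(rr<r1)&(rr>r0)&(L[:,0]>.004)]
        if len(Q)<30: print(round(a,3),len(Q)); continue
        f=least_squares(lambda p:np.hypot(Q[:,0]-p[0],Q[:,1]-p[1])-r,[0,0],loss="soft_l1",f_scale=.001)
        print(round(a,3),len(Q),"c",(f.x*1e3).round(2),"mm rms",np.sqrt(np.mean(f.fun**2)*1e6).round(2))
E
python3 - <<'E'
from h import *
T=T_tool(); c=snap("wrist"); held(c,T,-.036,.024,.006,r0=.025)
L=(cloud(c).reshape(-1,3)-T[:3,3])@T[:3,:3]
Q=L[(abs(L[:,2]+.0315)<.0025)&(np.hypot(L[:,0],L[:,1])<.032)&(np.hypot(L[:,0],L[:,1])>.022)]
print(len(Q),cv2.minEnclosingCircle(Q[:,:2].astype(np.float32)),Q.min(0),Q.max(0),T[:3,3])
E
```

```text
-0.036 1347 c [-2.09 -0.5 ] mm rms 2.11
-0.03 1074 c [-1.66 -1.19] mm rms 2.07
-0.024 956 c [-1.67 -1.12] mm rms 2.11
-0.018 827 c [-1.66 -1.18] mm rms 2.07
-0.012 688 c [-1.72 -1.28] mm rms 1.83
-0.006 504 c [-1.87 -1.42] mm rms 0.27
-0.0 424 c [-1.91 -1.41] mm rms 0.21
0.006 366 c [-2.03 -1.4 ] mm rms 0.27
0.012 355 c [-2.1  -1.42] mm rms 0.26
0.018 152 c [-2.19 -1.46] mm rms 0.26
3860 ((0.001303738565184176, -1.9764225726248696e-05), 0.0315825492143631) [-0.02988902 -0.02972082 -0.03398873] [ 0.02689666  0.02955291 -0.02900427] [ 0.46533454 -0.08461828  0.17551886]
```

```bash
python3 -m handwheel '[[[-1,0.37,2.96,0,0,0,0],[-1,0.37,2.96,4,0,0,0],[-1,0.37,2.96,8.2,0,0,0],[-1,0.37,2.96,8.2,0,0,0],[-1,0.37,2.96,8.2,0,0,0],[-1,0.37,2.96,8.2,0,0,0]]]'
python3 - <<'E'
from h import *
T=T_tool(); c=snap("wrist"); cv2.imwrite("pics/w4.png",c["frame"][100:420,150:500]); held(c,T,-.006,.024,.006,r0=.025); print(T[:3,3].round(4))
P=cloud(c).reshape(-1,3); L=(P-T[:3,3])@T[:3,:3]
for n in ("side","scene"):
    s=snap(n); P=cloud(s).reshape(-1,3); d=np.hypot(P[:,0]-.4665,P[:,1]+.113)
    from scipy.optimize import least_squares
    for lo,hi,r in ((.075,.085,.028),(.085,.1,.028),(.037,.0445,.040)):
        Q=P[(P[:,2]>lo)&(P[:,2]<hi)&(d<.048)&(d>.02)]
        if len(Q)>20:
            f=least_squares(lambda p:np.hypot(Q[:,0]-p[0],Q[:,1]-p[1])-r,[.4665,-.113],loss="soft_l1",f_scale=.001); print(n,lo,len(Q),f.x.round(4),np.sqrt(np.mean(f.fun**2)).round(4))
    cv2.imwrite(f"pics/{n}4.png",cv2.resize(s["frame"][190:270,330:430] if n=="side" else s["frame"][170:290,200:330],None,fx=5,fy=5))
E
```

```text
time_s: 6.65
eef_pos: [0.4712, -0.1156, 0.0963]
eef_rot: [0.001, 1.0, -0.0, 0.002]
wrist_force: [1.3, 1.1, -1.9]
opening: 0.631
grasp_force: 64.9
-0.006 498 c [-1.87 -1.45] mm rms 0.27
0.0 418 c [-1.91 -1.42] mm rms 0.22
0.006 379 c [-2.02 -1.42] mm rms 0.27
0.012 337 c [-2.15 -1.41] mm rms 0.26
0.018 165 c [-2.2  -1.42] mm rms 0.27
[ 0.4712 -0.1156  0.0963]
side 0.075 127 [ 0.4708 -0.1161] 0.0011
side 0.085 171 [ 0.4707 -0.1157] 0.0017
side 0.037 373 [ 0.4681 -0.116 ] 0.007
scene 0.075 137 [ 0.468 -0.116] 0.001
scene 0.085 237 [ 0.4683 -0.1164] 0.0015
scene 0.037 410 [ 0.4633 -0.114 ] 0.0069
```

View pics/w4.png

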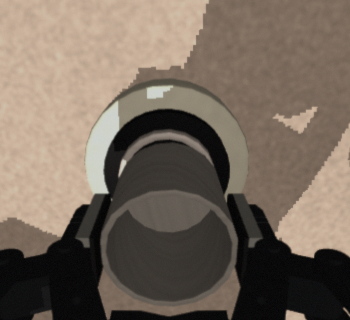

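```bash
cat >> h.py <<'E'
def fixc(Q,r,x0):
    from scipy.optimize import least_squares
    f=least_squares(lambda p:np.hypot(Q[:,0]-p[0],Q[:,1]-p[1])-r,x0,loss="soft_l1",f_scale=.001); return f.x.round(4),len(Q),np.sqrt(np.mean(f.fun**2)).round(4)
E
python3 - <<'E'
from h import *
T=T_tool(); c=snap("wrist"); P=cloud(c).reshape(-1,3); d=np.hypot(P[:,0]-.4667,P[:,1]+.113)
# base-disc top (z~35): outer edge = extreme radius per angle
Q=P[(P[:,2]>.032)&(P[:,2]<.039)&(d<.065)&(P[:,0]>.45)]
a=np.arctan2(Q[:,1]+.113,Q[:,0]-.4667); b=(a*20).astype(int)
E=np.array([Q[b==k][np.argmax(np.hypot(*(Q[b==k][:,:2]-[.4667,-.113]).T))] for k in np.unique(b) if (b==k).sum()>20])
print("base",fixc(E,.055,[.4667,-.113]))
Q=P[(P[:,2]>.0505)&(P[:,2]<.0545)&(d<.034)&(P[:,0]>.475)]; print("ring mid",fixc(Q,.0275,[.4667,-.113]),T[:3,3])
E
```

```text
base (array([ 0.4656, -0.1128]), 77, np.float64(0.0009))
ring mid (array([ 0.4665, -0.1131]), 851, np.float64(0.0014)) [ 0.47050147 -0.11564843  0.09560149]
```

```bash
python3 -m handwheel '[[[-1,0,0,0,0,0,0],[-1,0,0,0,0,0,0]]]'
```

```text
time_s: 7.1
eef_pos: [0.4696, -0.1154, 0.0944]
eef_rot: [0.0, 1.0, -0.001, 0.0]
wrist_force: [0.4, 0.0, -1.5]
opening: 0.634
grasp_force: 64.9
```

```bash
python3 -m handwheel '[[[-1,-0.07,-0.1,0,0,0,0],[-1,-0.07,-0.1,0.5,0,0,0],[-1,-0.07,-0.1,1,0,0,0],[-1,-0.07,-0.1,1.4,0,0,0],[-1,-0.07,-0.1,1.7,0,0,0],[-1,-0.07,-0.1,2,0,0,0],[-1,-0.07,-0.1,2.1,0,0,0],[-1,-0.07,-0.1,2.1,0,0,0],[-1,-0.07,-0.1,2.1,0,0,0]]]'
```

```text
time_s: 8.22
eef_pos: [0.4689, -0.1144, 0.0745]
eef_rot: [0.0, 1.0, -0.0, -0.0]
wrist_force: [-6.0, 2.4, 11.7]
opening: 0.628
grasp_force: 66.5
```

Contact at exactly the seated height. Releasing and backing off upward towards the fine sieve.

```bash
python3 -m handwheel '[[[0,0,0,0,0,0,0],[1,0,0,0,0,0,0],[1,0,0,0,0,0,0],[1,0,0,0,0,0,0],[1,0,0,-3,0,0,0],[1,0,0,-8,0,0,0],[1,0,0,-14,0,0,0],[1,0,0,-14.5,0,0,0],[1,0,0,-14.5,0,0,0],[1,0,0,-14.5,0,0,0]]]'
python3 - <<'E'
from h import *
T=T_tool(); c=snap("wrist"); cv2.imwrite("pics/w5.png",c["frame"])
print(T[:3,3].round(4),near(c,.1025,.112,(.4667,-.113),.036))
P=cloud(c).reshape(-1,3)
for n,xy,z,r in (("fine",(.610,.102),.034,.0265),("coarse",(.462,-.282),.046,.0265),("pan",(.4667,-.113),.106,.0265)):
    d=np.hypot(P[:,0]-xy[0],P[:,1]-xy[1]); print(n,fixc(P[(abs(P[:,2]-z)<.003)&(d<.036)&(d>.02)],r,xy))
E
```

```text
time_s: 9.48
eef_pos: [0.4678, -0.1138, 0.2163]
eef_rot: [-0.001, 1.0, -0.001, -0.002]
wrist_force: [-0.3, 0.0, -0.6]
opening: 1.001
grasp_force: 0.0
[ 0.4678 -0.1138  0.2163] {'n': 895, 'enc': (0.4677, -0.1132), 'd': 0.0558, 'lsq': array([ 0.4677, -0.113 ]), 'z': np.float64(0.1065)}
fine (array([0.6095, 0.1027]), 894, np.float64(0.0011))
coarse (array([ 0.4626, -0.2796]), 670, np.float64(0.0011))
pan (array([ 0.4677, -0.113 ]), 867, np.float64(0.0011))
```

View pics/w5.png

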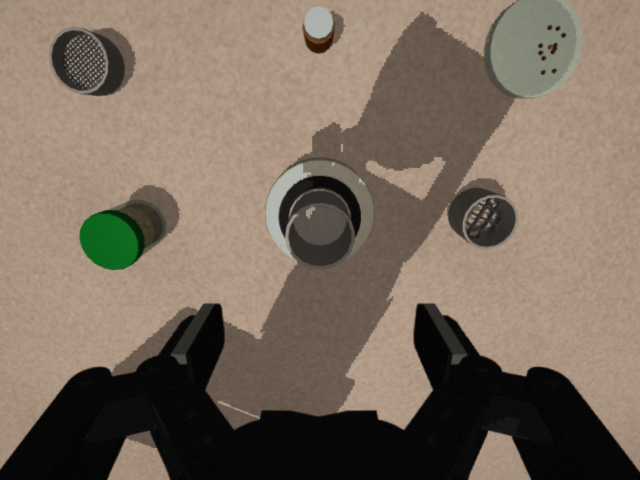

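Pan seated (rim z 0.1065 at (320,228), within 1 mm of the socket axis). Now the fine sieve.

```bash
python3 -m handwheel '[[[1,3.5,-5,0,0,0,0],[1,7,-10.5,0,0,0,0],[1,10.5,-16,0,0,0,0],[1,14.2,-21.65,2,0,0,0],[1,14.2,-21.65,6,0,0,0],[1,14.2,-21.65,11,0,0,0],[1,14.2,-21.65,11,0,0,0],[1,14.2,-21.65,11,0,0,0],[1,14.2,-21.65,11,0,0,0],[1,14.2,-21.65,11,0,0,0]]]'
python3 -m handwheel '[[[1,0,0,0,0,0,0],[1,0,0,0,0,0,0],[1,0,0,0,0,0,0]]]'
python3 - <<'E'
from h import *
T=T_tool(); c=snap("wrist"); P=cloud(c).reshape(-1,3)
xy=(.6095,.1027); d=np.hypot(P[:,0]-xy[0],P[:,1]-xy[1]); print(T[:3,3].round(4),"fine",fixc(P[(abs(P[:,2]-.034)<.003)&(d<.036)&(d>.02)],.0265,xy))
E
```

```text
time_s: 10.78
eef_pos: [0.6124, 0.1017, 0.1104]
eef_rot: [0.0, 1.0, -0.001, 0.002]
wrist_force: [0.3, -0.1, 0.6]
opening: 1.0
grasp_force: 0.0
time_s: 11.15
eef_pos: [0.6112, 0.102, 0.1084]
eef_rot: [-0.0, 1.0, -0.001, 0.0]
wrist_force: [-0.3, -0.3, 0.8]
opening: 0.999
grasp_force: 0.0
[0.6112 0.102  0.1084] fine (array([0.6107, 0.1037]), 1163, np.float64(0.0011))
```

```bash
python3 -m handwheel '[[[1,0,-0.15,4,0,0,0],[1,0,-0.15,8,0,0,0],[1,0,-0.15,10,0,0,0],[1,0,-0.15,10.2,0,0,0],[1,0,-0.15,10.2,0,0,0],[0.3,0,-0.15,10.2,0,0,0],[0,0,-0.15,10.2,0,0,0],[-1,0,-0.15,10.2,0,0,0],[-1,0,-0.15,10.2,0,0,0],[-1,0,-0.15,10.2,0,0,0]]]'
python3 -m handwheel '[[[-1,0,0,0,0,0,0],[-1,0,0,0,0,0,0],[-1,0,0,0,0,0,0]]]'
```

```text
time_s: 12.45
eef_pos: [0.6124, 0.1035, 0.0081]
eef_rot: [0.0, 1.0, -0.001, 0.001]
wrist_force: [-1.1, -0.5, 6.1]
opening: 0.631
grasp_force: 62.2
time_s: 12.82
eef_pos: [0.6125, 0.1035, 0.0081]
eef_rot: [0.0, 1.0, -0.001, 0.001]
wrist_force: [-0.9, 0.0, 5.3]
opening: 0.622
grasp_force: 62.2
```

```bash
python3 -m handwheel '[[[-1,0,0,-3,0,0,0],[-1,0,0,-8,0,0,0],[-1,0,0,-14,0,0,0],[-1,0,0,-20,0,0,0],[-1,0,0,-20,0,0,0],[-1,0,0,-20,0,0,0],[-1,0,0,-20,0,0,0],[-1,0,0,-20,0,0,0]]]'
python3 - <<'E'
from h import *
T=T_tool(); c=snap("wrist"); cv2.imwrite("pics/w6.png",c["frame"][200:480,120:520]); print(T[:3,3].round(4))
held(c,T,-.03,.012,.003,r0=.025)
L=(cloud(c).reshape(-1,3)-T[:3,3])@T[:3,:3]; rr=np.hypot(L[:,0]+.002,L[:,1]+.0015)
Q=L[(rr<.0275)&(rr>.0255)&(L[:,2]<-.018)&(L[:,2]>-.034)&(abs(L[:,1])<.02)]
s=np.linalg.lstsq(np.c_[Q[:,:2],np.ones(len(Q))],Q[:,2],rcond=None)[0]; print("rim plane",len(Q),s.round(4))
E
```

```text
time_s: 13.82
eef_pos: [0.6103, 0.1035, 0.2044]
eef_rot: [-0.0, 1.0, -0.001, -0.002]
wrist_force: [0.1, 0.4, -0.7]
opening: 0.625
grasp_force: 63.5
[0.6103 0.1035 0.2044]
-0.03 223 c [ 0.88 -0.27] mm rms 2.88
-0.027 872 c [-2.5  -0.49] mm rms 1.79
-0.024 489 c [-2.11 -1.15] mm rms 2.23
-0.021 443 c [-2.14 -1.13] mm rms 2.12
-0.018 443 c [-2.1  -1.06] mm rms 2.27
-0.015 404 c [-2.15 -1.16] mm rms 2.17
-0.012 365 c [-2.11 -1.17] mm rms 2.2
-0.009 310 c [-2.23 -1.23] mm rms 1.44
-0.006 247 c [-2.36 -1.36] mm rms 0.24
-0.003 238 c [-2.34 -1.38] mm rms 0.23
-0.0 62 c [-2.44 -1.36] mm rms 0.2
0.003 0
0.006 0
0.009 0
rim plane 1160 [ 0.0025 -0.012  -0.0254]
```

View pics/w6.png

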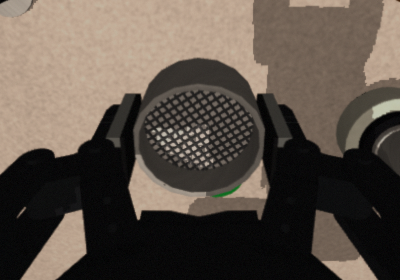

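Fine sieve held level at about (198,120) in the crop. Carrying it over the pan.

```bash
python3 -m handwheel '[[[-1,-3.5,5,0,0,0,0],[-1,-7,10.5,0,0,0,0],[-1,-10.5,16,0,0,0,0],[-1,-14,21.8,0,0,0,0],[-1,-14,21.8,0,0,0,0],[-1,-14,21.8,4,0,0,0],[-1,-14,21.8,7.6,0,0,0],[-1,-14,21.8,7.6,0,0,0],[-1,-14,21.8,7.6,0,0,0]]]'
python3 -m handwheel '[[[-1,0,0,0,0,0,0],[-1,0,0,0,0,0,0],[-1,0,0,0,0,0,0],[-1,0,0,0,0,0,0]]]'
cat > chk.py <<'E'
from h import *; import sys
zr=float(sys.argv[1]); T=T_tool(); c=snap("wrist"); print(T[:3,3].round(4)); held(c,T,float(sys.argv[2]),float(sys.argv[3]),.004,r0=.025)
P=cloud(c).reshape(-1,3); d=np.hypot(P[:,0]-.4677,P[:,1]+.113)
print("rim below",fixc(P[(abs(P[:,2]-zr)<.002)&(d<.034)&(d>.02)&(P[:,0]>.475)],.0265,[.4677,-.113]))
E
python3 chk.py .106 -.006 .004
```

```text
time_s: 15.0
eef_pos: [0.4718, -0.1143, 0.1313]
eef_rot: [0.0, 1.0, -0.0, 0.0]
wrist_force: [1.3, -0.7, -1.0]
opening: 0.621
grasp_force: 63.6
time_s: 15.5
eef_pos: [0.471, -0.1144, 0.1305]
eef_rot: [0.0, 1.0, -0.001, 0.0]
wrist_force: [0.9, 0.2, -1.1]
opening: 0.625
grasp_force: 63.6
[ 0.471  -0.1144  0.1305]
-0.006 344 c [-2.34 -1.39] mm rms 0.27
-0.002 216 c [-2.36 -1.37] mm rms 0.22
0.002 0
rim below (array([ 0.4675, -0.113 ]), 703, np.float64(0.0009))
```

```bash
python3 -m handwheel '[[[-1,-0.1,0,0,0,0,0],[-1,-0.1,0,0.6,0,0,0],[-1,-0.1,0,1.1,0,0,0],[-1,-0.1,0,1.5,0,0,0],[-1,-0.1,0,1.9,0,0,0],[-1,-0.1,0,2.2,0,0,0],[-1,-0.1,0,2.3,0,0,0],[-1,-0.1,0,2.3,0,0,0],[-1,-0.1,0,2.3,0,0,0]]]'
```

```text
time_s: 16.68
eef_pos: [0.4701, -0.1143, 0.1082]
eef_rot: [0.0, 1.0, -0.0, 0.0]
wrist_force: [-3.7, 1.6, 8.6]
opening: 0.628
grasp_force: 64.7
```

Seated height reached. Releasing, rising and checking.

```bash
python3 -m handwheel '[[[0,0,0,0,0,0,0],[1,0,0,0,0,0,0],[1,0,0,0,0,0,0],[1,0,0,0,0,0,0],[1,0,0,-3,0,0,0],[1,0,0,-8,0,0,0],[1,0,0,-12,0,0,0],[1,0,0,-12,0,0,0],[1,0,0,-12,0,0,0],[1,0,0,-12,0,0,0]]]'
python3 - <<'E'
from h import *
T=T_tool(); c=snap("wrist"); P=cloud(c).reshape(-1,3); print(T[:3,3].round(4))
for n,xy,z in (("coarse",(.4626,-.2805),.046),("fine",(.4677,-.113),.134)):
    d=np.hypot(P[:,0]-xy[0],P[:,1]-xy[1]); Q=P[(abs(P[:,2]-z)<.003)&(d<.036)&(d>.02)]; print(n,fixc(Q,.0265,xy),np.median(Q[:,2]))
E
```

```text
time_s: 17.92
eef_pos: [0.4691, -0.1139, 0.2257]
eef_rot: [-0.001, 1.0, -0.001, -0.001]
wrist_force: [0.2, 0.5, -0.6]
opening: 0.999
grasp_force: 0.0
[ 0.4691 -0.1139  0.2257]
coarse (array([ 0.4626, -0.2794]), 614, np.float64(0.0011)) 0.04638507505112113
fine (array([ 0.4685, -0.113 ]), 1008, np.float64(0.0011)) 0.1344668309871121
```

```bash
python3 -m handwheel '[[[1,-0.7,5.5,0,0,0,0],[1,-0.7,11,0,0,0,0],[1,-0.7,16.6,0,0,0,0],[1,-0.7,16.6,4,0,0,0],[1,-0.7,16.6,10,0,0,0],[1,-0.7,16.6,10.5,0,0,0],[1,-0.7,16.6,10.5,0,0,0],[1,-0.7,16.6,10.5,0,0,0],[1,-0.7,16.6,10.5,0,0,0],[1,-0.7,16.6,10.5,0,0,0]]]'
python3 - <<'E'
from h import *
T=T_tool(); c=snap("wrist"); P=cloud(c).reshape(-1,3); print(T[:3,3].round(4))
xy=(.4626,-.2805); d=np.hypot(P[:,0]-xy[0],P[:,1]-xy[1]); print(fixc(P[(abs(P[:,2]-.046)<.003)&(d<.036)&(d>.02)],.0265,xy))
E
```

```text
time_s: 19.23
eef_pos: [0.4633, -0.2807, 0.1235]
eef_rot: [0.001, 1.0, -0.0, 0.001]
wrist_force: [-0.6, 0.1, -0.3]
opening: 0.996
grasp_force: 0.0
[ 0.4633 -0.2807  0.1235]
(array([ 0.4626, -0.2801]), 1104, np.float64(0.0011))
```

```bash
python3 -m handwheel '[[[1,-0.1,-0.05,4,0,0,0],[1,-0.1,-0.05,8,0,0,0],[1,-0.1,-0.05,10.4,0,0,0],[1,-0.1,-0.05,10.6,0,0,0],[1,-0.1,-0.05,10.6,0,0,0],[0.3,-0.1,-0.05,10.6,0,0,0],[0,-0.1,-0.05,10.6,0,0,0],[-1,-0.1,-0.05,10.6,0,0,0],[-1,-0.1,-0.05,10.6,0,0,0],[-1,-0.1,-0.05,10.6,0,0,0]]]'
python3 -m handwheel '[[[-1,0,0,0,0,0,0],[-1,0,0,0,0,0,0],[-1,0,0,0,0,0,0]]]'
python3 -m handwheel '[[[-1,0,0,-3,0,0,0],[-1,0,0,-8,0,0,0],[-1,0,0,-14,0,0,0],[-1,0,0,-20,0,0,0],[-1,0,0,-20,0,0,0],[-1,0,0,-20,0,0,0],[-1,0,0,-20,0,0,0],[-1,0,0,-20,0,0,0]]]'
python3 - <<'E'
from h import *
T=T_tool(); c=snap("wrist"); cv2.imwrite("pics/w7.png",c["frame"][200:480,120:520]); print(T[:3,3].round(4))
held(c,T,-.009,.02,.004,r0=.025)
L=(cloud(c).reshape(-1,3)-T[:3,3])@T[:3,:3]; rr=np.hypot(L[:,0]+.002,L[:,1]+.0015)
Q=L[(rr<.0275)&(rr>.0255)&(L[:,2]<-.02)&(L[:,2]>-.04)&(abs(L[:,1])<.02)]
s=np.linalg.lstsq(np.c_[Q[:,:2],np.ones(len(Q))],Q[:,2],rcond=None)[0]; print("rim plane",len(Q),s.round(4))
E
```

```text
time_s: 20.52
eef_pos: [0.4626, -0.2805, 0.0181]
eef_rot: [0.001, 1.0, -0.0, 0.001]
wrist_force: [-2.0, 2.0, 7.9]
opening: 0.643
grasp_force: 61.6
time_s: 20.9
eef_pos: [0.4626, -0.2805, 0.0181]
eef_rot: [0.001, 1.0, -0.001, 0.001]
wrist_force: [-0.6, 2.2, 7.4]
opening: 0.636
grasp_force: 61.6
time_s: 21.9
eef_pos: [0.4611, -0.2792, 0.2146]
eef_rot: [-0.001, 1.0, -0.001, -0.001]
wrist_force: [-0.2, -0.2, -0.7]
opening: 0.637
grasp_force: 63.7
[ 0.4611 -0.2792  0.2146]
-0.009 391 c [-0.55 -1.35] mm rms 1.16
-0.005 311 c [-0.6  -1.37] mm rms 0.2
-0.001 277 c [-0.65 -1.39] mm rms 0.23
0.003 267 c [-0.78 -1.37] mm rms 0.26
0.007 243 c [-0.82 -1.36] mm rms 0.24
0.011 9
0.015 0
0.019 0
rim plane 379 [-0.0011  0.0006 -0.0283]
```

View pics/w7.png

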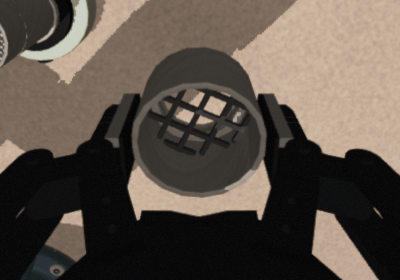

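Coarse sieve held level at (198,125) in the crop.

```bash
python3 -m handwheel '[[[-1,0.8,-5.5,0,0,0,0],[-1,0.8,-11,0,0,0,0],[-1,0.8,-16.5,0,0,0,0],[-1,0.8,-16.5,0,0,0,0],[-1,0.8,-16.5,3,0,0,0],[-1,0.8,-16.5,4.9,0,0,0],[-1,0.8,-16.5,4.9,0,0,0],[-1,0.8,-16.5,4.9,0,0,0],[-1,0.8,-16.5,4.9,0,0,0],[-1,0.8,-16.5,4.9,0,0,0]]]'
python3 -m handwheel '[[[-1,0,0,0,0,0,0],[-1,0,0,0,0,0,0]]]'
python3 chk.py .134 -.006 .012
```

```text
time_s: 23.2
eef_pos: [0.4704, -0.1152, 0.168]
eef_rot: [0.0, 1.0, -0.001, 0.001]
wrist_force: [-0.5, 0.3, -1.3]
opening: 0.633
grasp_force: 63.9
time_s: 23.45
eef_pos: [0.47, -0.1149, 0.1675]
eef_rot: [0.0, 1.0, -0.001, 0.0]
wrist_force: [-0.4, -0.1, -1.5]
opening: 0.641
grasp_force: 63.9
[ 0.47   -0.1149  0.1675]
-0.006 333 c [-0.63 -1.4 ] mm rms 0.21
-0.002 297 c [-0.61 -1.42] mm rms 0.22
0.002 267 c [-0.74 -1.37] mm rms 0.25
0.006 250 c [-0.79 -1.39] mm rms 0.27
0.01 60 c [-0.92 -1.38] mm rms 0.21
rim below (array([ 0.4681, -0.1131]), 602, np.float64(0.0009))
```

```bash
python3 -m handwheel '[[[-1,-0.1,-0.04,0,0,0,0],[-1,-0.1,-0.04,0.6,0,0,0],[-1,-0.1,-0.04,1.1,0,0,0],[-1,-0.1,-0.04,1.5,0,0,0],[-1,-0.1,-0.04,1.9,0,0,0],[-1,-0.1,-0.04,2.2,0,0,0],[-1,-0.1,-0.04,2.25,0,0,0],[-1,-0.1,-0.04,2.25,0,0,0],[-1,-0.1,-0.04,2.25,0,0,0]]]'
```

```text
time_s: 24.62
eef_pos: [0.4694, -0.1145, 0.1462]
eef_rot: [0.0, 1.0, -0.0, 0.0]
wrist_force: [-3.4, 2.1, 10.0]
opening: 0.636
grasp_force: 65.0
```

```bash
python3 -m handwheel '[[[0,0,0,0,0,0,0],[1,0,0,0,0,0,0],[1,0,0,0,0,0,0],[1,0,0,0,0,0,0],[1,0,0,-3,0,0,0],[1,0,0,-8,0,0,0],[1,0,0,-12,0,0,0],[1,0,0,-12,0,0,0],[1,0,0,-12,0,0,0],[1,0,0,-12,0,0,0]]]'
python3 - <<'E'
from h import *
T=T_tool(); c=snap("wrist"); cv2.imwrite("pics/w8.png",c["frame"]); P=cloud(c).reshape(-1,3); print(T[:3,3].round(4))
xy=(.468,-.113); d=np.hypot(P[:,0]-xy[0],P[:,1]-xy[1]); Q=P[(abs(P[:,2]-.174)<.004)&(d<.036)&(d>.02)]; print(fixc(Q,.0265,xy),np.median(Q[:,2]))
s=np.linalg.lstsq(np.c_[Q[:,:2],np.ones(len(Q))],Q[:,2],rcond=None)[0]; print(s.round(4))
E
```

```text
time_s: 25.88
eef_pos: [0.4681, -0.1141, 0.2631]
eef_rot: [-0.001, 1.0, -0.001, -0.001]
wrist_force: [-0.3, 0.0, 0.6]
opening: 0.998
grasp_force: 0.0
[ 0.4681 -0.1141  0.2631]
(array([ 0.4696, -0.1132]), 1082, np.float64(0.0011)) 0.17436566694547173
[ 0.0111 -0.0014  0.1687]
```

View pics/w8.png

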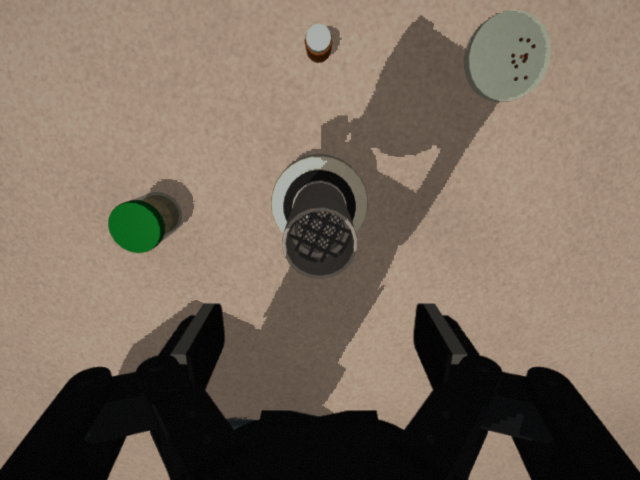

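The stack is seated, rim at (320,240), z 0.174. Now to the lid.

```bash
python3 -m handwheel '[[[1,2.1,-5.5,0,0,0,0],[1,4.2,-11,0,0,0,0],[1,6.3,-16.5,0,0,0,0],[1,8.4,-22,0,0,0,0],[1,10.5,-27.5,0,0,0,0],[1,12.6,-33,0,0,0,0],[1,14.7,-38.5,4,0,0,0],[1,16.3,-41.7,9,0,0,0],[1,16.3,-41.7,13,0,0,0],[1,16.3,-41.7,13,0,0,0]]]'
python3 -m handwheel '[[[1,0,0,0,0,0,0],[1,0,0,0,0,0,0],[1,0,0,0,0,0,0],[1,0,0,0,0,0,0]]]'
python3 - <<'E'
from h import *
T=T_tool(); c=snap("wrist"); print(T[:3,3].round(4))
print(near(c,.0355,.041,(.631,.303),.02)); P=cloud(c).reshape(-1,3)
d=np.hypot(P[:,0]-.631,P[:,1]-.303); Q=P[(abs(P[:,2]-.01)<.002)&(d<.034)]; print(cv2.minEnclosingCircle(Q[:,:2].astype(np.float32)))
E
```

```text
time_s: 27.18
eef_pos: [0.6283, 0.3018, 0.128]
eef_rot: [0.002, 1.0, -0.0, -0.006]
wrist_force: [-0.5, -0.4, -0.5]
opening: 1.005
grasp_force: 0.0
time_s: 27.68
eef_pos: [0.6329, 0.3023, 0.1362]
eef_rot: [-0.0, 1.0, -0.001, 0.001]
wrist_force: [-0.0, -0.0, -0.5]
opening: 1.005
grasp_force: 0.0
[0.6329 0.3023 0.1362]
{'n': 493, 'enc': (0.6318, 0.3031), 'd': 0.0199, 'lsq': array([0.6321, 0.3032]), 'z': np.float64(0.0388)}
((0.6314775347709656, 0.303205668926239), 0.028114577755331993)
```

```bash
python3 -m handwheel '[[[1,-0.05,0,5,0,0,0],[1,-0.05,0,9,0,0,0],[1,-0.05,0,11.7,0,0,0],[1,-0.05,0,11.8,0,0,0],[0,-0.05,0,11.8,0,0,0],[-0.3,-0.05,0,11.8,0,0,0],[-0.4,-0.05,0,11.8,0,0,0],[-0.4,-0.05,0,11.8,0,0,0]]]'
python3 -m handwheel '[[[-1,0,0,0,0,0,0],[-1,0,0,0,0,0,0],[-1,0,0,0,0,0,0],[-1,0,0,0,0,0,0],[-1,0,0,0,0,0,0]]]'
```

```text
time_s: 28.72
eef_pos: [0.6323, 0.3025, 0.0176]
eef_rot: [-0.0, 1.0, -0.001, 0.001]
wrist_force: [0.2, -0.2, -0.6]
opening: 0.3
grasp_force: 0.0
time_s: 29.35
eef_pos: [0.6323, 0.3022, 0.0175]
eef_rot: [0.0, 1.0, -0.001, 0.0]
wrist_force: [-1.4, -2.9, 5.8]
opening: 0.201
grasp_force: 58.8
```

```bash
python3 -m handwheel '[[[-1,0,0,-4,0,0,0],[-1,0,0,-10,0,0,0],[-1,0,0,-16,0,0,0],[-1,0,0,-22,0,0,0],[-1,0,0,-24.5,0,0,0],[-1,0,0,-24.5,0,0,0],[-1,0,0,-24.5,0,0,0],[-1,0,0,-24.5,0,0,0]]]'
python3 - <<'E'
from h import *
T=T_tool(); c=snap("wrist"); cv2.imwrite("pics/w9.png",c["frame"][180:480,120:520]); print(T[:3,3].round(4))
L=(cloud(c).reshape(-1,3)-T[:3,3])@T[:3,:3]; r=np.hypot(L[:,0],L[:,1])
Q=L[(L[:,2]>.001)&(L[:,2]<.02)&(r<.034)&(r>.014)]; print(len(Q),cv2.minEnclosingCircle(Q[:,:2].astype(np.float32)))
E=Q[(L[(L[:,2]>.001)&(L[:,2]<.02)&(r<.034)&(r>.014)][:,0]>.0)]
a=np.arctan2(E[:,1],E[:,0]); b=(a*15).astype(int)
F=np.array([E[b==k][np.argmax(np.hypot(*E[b==k][:,:2].T))] for k in np.unique(b) if (b==k).sum()>15]); print("edge fit",fixc(F,.028,[0,0]))
t=Q[np.hypot(Q[:,0],Q[:,1])<.025]; print("plane",np.linalg.lstsq(np.c_[t[:,:2],np.ones(len(t))],t[:,2],rcond=None)[0].round(4))
E
```

```text
time_s: 30.35
eef_pos: [0.6308, 0.3021, 0.2586]
eef_rot: [0.001, 1.0, -0.001, -0.002]
wrist_force: [-1.0, 0.5, -1.8]
opening: 0.201
grasp_force: 58.9
[0.6308 0.3021 0.2586]
3464 ((0.000310013594571501, -0.0012174062430858612), 0.028033899143338203)
edge fit (array([-0.0003, -0.0011]), 47, np.float64(0.0002))
plane [-0.0033 -0.0156  0.0066]
```

View pics/w9.png

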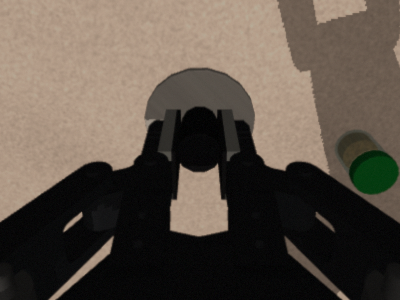

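Lid held level, its disc centred at about (200,110) in the crop. Carrying it over.

```bash
python3 -m handwheel '[[[-1,-2.1,5.5,0,0,0,0],[-1,-4.2,11,0,0,0,0],[-1,-6.3,16.5,0,0,0,0],[-1,-8.4,22,0,0,0,0],[-1,-10.5,27.5,0,0,0,0],[-1,-12.6,33,0,0,0,0],[-1,-14.7,38.5,0,0,0,0],[-1,-16.2,41.6,0,0,0,0],[-1,-16.2,41.6,0,0,0,0],[-1,-16.2,41.6,0,0,0,0]]]'
python3 -m handwheel '[[[-1,0,0,2,0,0,0],[-1,0,0,4,0,0,0],[-1,0,0,4.8,0,0,0],[-1,0,0,4.8,0,0,0],[-1,0,0,4.8,0,0,0],[-1,0,0,4.8,0,0,0],[-1,0,0,4.8,0,0,0],[-1,0,0,4.8,0,0,0]]]'
cat > lid.py <<'E'
from h import *
T=T_tool(); c=snap("wrist"); print(T[:3,3].round(4)); P=cloud(c).reshape(-1,3); L=(P-T[:3,3])@T[:3,:3]; r=np.hypot(L[:,0],L[:,1])
E=L[(L[:,2]>.004)&(L[:,2]<.011)&(r<.034)&(r>.014)&(L[:,0]>0)]; b=(np.arctan2(E[:,1],E[:,0])*15).astype(int)
F=np.array([E[b==k][np.argmax(np.hypot(*E[b==k][:,:2].T))] for k in np.unique(b) if (b==k).sum()>15]); print("lid edge",fixc(F,.028,[0,0]))
d=np.hypot(P[:,0]-.469,P[:,1]+.113)
for z0,z1 in ((.172,.176),(.16,.171),(.145,.16)):
    Q=P[(P[:,2]>z0)&(P[:,2]<z1)&(d<.034)&(d>.02)&(P[:,0]>.475)]
    if len(Q)>20: print(z0,fixc(Q,.0265 if z0>.171 else .028,[.469,-.113]))
cv2.imwrite("pics/w10.png",c["frame"][150:450,150:500])
E
python3 lid.py
```

```text
time_s: 31.65
eef_pos: [0.4694, -0.113, 0.2613]
eef_rot: [-0.0, 1.0, -0.001, -0.0]
wrist_force: [0.3, 0.5, -1.0]
opening: 0.199
grasp_force: 59.1
time_s: 32.65
eef_pos: [0.4695, -0.1136, 0.214]
eef_rot: [0.0, 1.0, -0.001, 0.0]
wrist_force: [-0.5, -0.2, -0.5]
opening: 0.198
grasp_force: 59.1
[ 0.4695 -0.1136  0.214 ]
lid edge (array([-0.0003, -0.0011]), 47, np.float64(0.0002))
0.172 (array([ 0.4689, -0.1132]), 641, np.float64(0.0009))
0.16 (array([ 0.4683, -0.1132]), 388, np.float64(0.0002))
0.145 (array([ 0.4683, -0.1133]), 449, np.float64(0.0013))
```

```bash
python3 -m handwheel '[[[-1,-0.07,0.07,0.5,0,0,0],[-1,-0.07,0.07,1.0,0,0,0],[-1,-0.07,0.07,1.3,0,0,0],[-1,-0.07,0.07,1.7,0,0,0],[-1,-0.07,0.07,2.1,0,0,0],[-1,-0.07,0.07,2.5,0,0,0],[-1,-0.07,0.07,2.8,0,0,0],[-1,-0.07,0.07,2.95,0,0,0],[-1,-0.07,0.07,2.95,0,0,0],[-1,-0.07,0.07,2.95,0,0,0]]]'
```

```text
time_s: 33.95
eef_pos: [0.4692, -0.1142, 0.1853]
eef_rot: [0.0, 1.0, -0.001, 0.001]
wrist_force: [-1.5, 0.5, 5.6]
opening: 0.206
grasp_force: 59.5
```

Seated height reached. Releasing and checking.

```bash
python3 -m handwheel '[[[0,0,0,0,0,0,0],[0.6,0,0,0,0,0,0],[1,0,0,0,0,0,0],[1,0,0,0,0,0,0],[1,0,0,-3,0,0,0],[1,0,0,-8,0,0,0],[1,0,0,-14,0,0,0],[1,0,0,-14,0,0,0],[1,0,0,-14,0,0,0],[1,0,0,-14,0,0,0]]]'
python3 - <<'E'
from h import *
c=snap("wrist"); print(near(c,.202,.211,(.4685,-.113),.02)); P=cloud(c).reshape(-1,3)
d=np.hypot(P[:,0]-.4685,P[:,1]+.113); Q=P[(abs(P[:,2]-.178)<.004)&(d<.034)&(d>.013)]
print(cv2.minEnclosingCircle(Q[:,:2].astype(np.float32)),np.median(Q[:,2]),np.linalg.lstsq(np.c_[Q[:,:2],np.ones(len(Q))],Q[:,2],rcond=None)[0].round(4))
s=snap("side"); cv2.imwrite("pics/side_end.png",cv2.resize(s["frame"][120:340,270:480],None,fx=2.7,fy=2.7))
E
```

```text
time_s: 35.2
eef_pos: [0.468, -0.1138, 0.3225]
eef_rot: [-0.001, 1.0, -0.001, -0.001]
wrist_force: [-0.1, 0.5, 0.3]
opening: 0.999
grasp_force: 0.0
{'n': 455, 'enc': (0.4684, -0.1131), 'd': 0.0201, 'lsq': array([ 0.4689, -0.113 ]), 'z': np.float64(0.2068)}
((0.4683166444301605, -0.1132161095738411), 0.028317121788859367) 0.17890673026647735 [-0.0084 -0.      0.1828]
```

View pics/side_end.png

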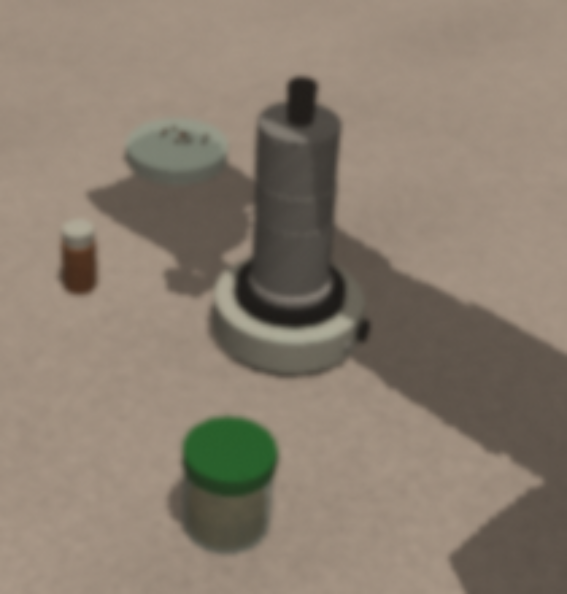

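The complete stack stands straight in the socket, with the knob at (302,98), and the jar, dish and vial are undisturbed. Handing in.

```bash
python3 -c "from bench import ctrl; print(ctrl.hand_in())"
```

```text
the job is handed in; nothing more can be done
None
```

The catch pan, fine sieve, coarse sieve and lid are stacked in that order on the shaker, each measured within about 2 mm of the socket's axis and at its seated height; the jar, dish and vial were left standing, and the job was handed in at about 35 s of the 106 s allowed, with no verdict shown.

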